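Dust off the plinth, then hover the carved bird over its recess

ROBOT

A 6-joint arm with a two-finger parallel gripper is mounted at the origin on the work surface. World frame = base frame: x ahead of the robot, y to its left, z up, the work surface at z = 0. Lengths are in m, angles in degrees, forces in N, time in s.
With the tool pointing down it reaches from about 0.4 to 0.825 m from the base axis. Payload 7 kg.
Tool frame: the origin (TCP) lies midway between the tips of the shut fingers; the grasp point (between the pads) lies 19 mm behind it; z points along the fingers, y is the line along which they close (so a half turn about z gives the same grasp; the last joint's range is limited). The gripper opens to 88 mm and grips with 3 to 60 N. Pads are 19 mm wide; open, the fingers measure 130 mm over their backs; the gripper's body (78 mm by 193 mm) begins 47 mm behind the grasp point.
Start: joints at [81.881, 20.546, 0.682, 0, -70.136, -16.507], TCP at [0.281, 0.614, 0.227] pointing down, gripper open.
Joint ranges: [-176.03, 176.03], [-82.01, 121.73], [-58.28, 71.71], [-173.87, 95.51], [-174.79, -0.11], [-173.66, 173.66]. Speed limits (degrees/s): [136.94, 136.94, 172.46, 180, 180, 180].

INTERFACE

Orientations are given as a 3x3 rotation matrix whose columns are the frame's x, y, z axes.
In Python, from rig import robot gives the robot as it stands. Calls block until the motion is done:
- robot.goto(position, orientation): joint-space move of the TCP to a pose.
- robot.servo_line(position, ori=None, speed=0.15): straight line of the TCP; ori=None keeps the orientation; speed is the mean speed in m/s.
- robot.movej(angles): joint-space move.
- robot.move_gripper(opening): opening from 0.0 (shut) to 1.0 (fully open); the grip force is fixed at half the most; returns when the fingers have stopped.
- robot.dwell(seconds).
- robot.ik(position, orientation): joint angles nearest the present ones, or None.
- robot.grab_frame(name): name is "side" or "top"; returns (picture, depth): 400x640x3 uint8, red, green, blue; 400x640 float32, m along the optical axis (not along the pixel's ray), 0 where there is no reading.
- robot.camera_info(name): a dict with "vfov" (degrees; the focal length in pixels is half the picture's height over the tangent of half this angle, whatever the lens; pixels are square), "cx", "cy" (the principal point, pixels), "view" (4x4, takes a point from world to camera coordinates). Camera axes: x right, y down, z forward; pixel columns grow to the right and rows downward; lengths in m; the calibration is good to about 2 mm. A picture is of the moment at which its call begins. camera_info takes no time and is no camera call.
A pose or a line that the arm cannot do raises robot.Unreachable and nothing moves.
- robot.job_done(): hands the job in; it is judged then, once.
Readings, each from a call of its own:
- robot.read_t(): time.
- robot.read_qpos(): joint angles.
- robot.read_qvel(): joint speeds.
- robot.read_effort(): joint torques, N m.
- robot.read_position(): TCP position.
- robot.read_tcp_rot(): TCP orientation.
- robot.read_force(): force on the tool from outside, world axes, zero at the start.
- robot.read_ft_torque(): the same for the moment, N m.
- robot.read_grip_width(): opening from 0.0 (shut) to 1.0 (fully open).
- robot.read_finger_force(): force on a finger pad.
Only numpy, scipy, OpenCV 4.12 (cv2) and the standard library are available. Lean on these libraries where they do the work, as an engineer would, in place of code of your own. Each camera call takes 0.05 s, during which the arm holds its last target. There are 200 camera calls.

TASK

Press the nozzle cap of the fixed air canister right down and let it spring back, to blow the shavings off the plinth. Then pick up the carved wooden bird, carry it over the top of the rack of gouges without touching the rack, and finish with the bird still held in the gripper, upright and motionless, hovering about 12 mm above the recess in the plinth, centred over it and with its foot lined up with the recess (beak either way round) so that it could be lowered straight in. The bird must never touch the plinth, do not let go of it at the end, and leave the mallet, the tin and the offcut where they are.

Things in the scene. Friction and masses are not known exactly. Their poses are not given: they have to be found in the camera images.
- bird: Loose carved wooden bird, 100 to 190 g, standing on its foot. Origin: centre of the foot's underside; z up, x to the beak. Foot: block 44 (x) by 30 (y), z 0 to 22. Body: rounded block 70 (x) by 38 (y), z 22 to 68; grip its flat flanks across y at x 0, z 48 (centre of mass). Head ball 35 wide at x 30, z 77, top 95 high; beak tip x 63, tail end x -75. Left or right of the rack.
- plinth: Fixed dark wooden plinth, 120 (x) by 90 (y) by 36 high, on the bench on the other side of the rack from the bird. Origin: centre of its underside, z up.
- recess (a point): Centre of the mouth of the plinth's rectangular recess, level with the plinth's top (36 above the bench). The recess is 54 (x) by 40 (y) and 14 deep; axes as the plinth's.
- can: Fixed air canister, 50 diameter, in a wooden holder 76 by 76 by 34 high, standing 145 to 155 from the plinth's centre on its far (+x) side. Origin: centre of the underside; z up. Its shoulder is 126 above the bench; its nozzle points along -x and down, at the plinth.
- nozzle (a joint): Travel of the sprung nozzle cap, in m: 0 up, grows as it is pressed down, 0.008 fully down. It pushes back with 1.7 N at the start and 5 N fully down, and springs up by itself.
- nozzle_top (a point): Centre of the flat round top of the nozzle cap (32 diameter), 154 above the bench when up. It moves down with the cap.
- rack: Fixed plywood rack with six gouges stood in a row, their round wooden handles upward; 340 long (x), 60 wide (y), 140 high to the handle tops. Origin: centre of its underside, between the bird and the plinth; z up.
- mallet: Loose wooden joiner's mallet lying on the bench, 285 long, head 70 by 120 by 60 high; origin under the middle of the head, handle along -x. A bystander.
- wax_tin: Loose round metal tin, 72 diameter, 50 high; origin at the centre of its underside. A bystander.
- offcut: Loose wooden offcut, 100 by 55 by 40 high; origin at the centre of its underside. A bystander.
Mind the look-alikes: they are no part of the job. What is shaped like the bird but blue is not meant. What is shaped like the can but blue is not meant.

How it is judged:
By the outcome, as a careful person would: the job done as asked, in the order asked, and still so for the second after the job is handed in, while the arm keeps its last pose, push and grip.
It also fails if it takes over 64 s, if anything falls off the work surface, if the arm or the gripper's body presses on something with over 40 N, if the wrist force passes 120 N, or if a joint passes its speed limit or range.

## Working session

There is one attempt and no reset: what is moved stays moved. The work goes in short steps, each a Python script; the robot and the scene stay as the last script left them, time stands still between calls to the robot, and variables do not carry over. Pictures are saved under pics/ and viewed, at most 10 in all, crops included, and the job is handed in when it is done.

```bash
ls; mkdir -p pics; cat > h.py <<'E'
import numpy as np, cv2
from rig import robot
def cloud(name):
    im,d=robot.grab_frame(name); i=robot.camera_info(name); f=200/np.tan(np.radians(i['vfov'])/2)
    v,u=np.mgrid[:400,:640]
    P=np.stack([(u-i['cx'])/f*d,(v-i['cy'])/f*d,d,np.ones_like(d)],-1)@np.linalg.inv(i['view']).T
    P=P[...,:3]; P[d==0]=np.nan
    return im,d,P
E
python3 - <<'E'
from h import *
for n in('top','side'):
    im,d,P=cloud(n); np.savez(f'{n}0.npz',im=im,d=d,P=P)
    cv2.imwrite(f'pics/{n}0.png',im[...,::-1])
    i=robot.camera_info(n); print(n,i['vfov'],i['cx'],i['cy'],np.round(np.linalg.inv(i['view']),3).tolist(),np.isnan(P[...,0]).mean())
print(robot.read_t())
E
```

```text
pics
top 47.16157694355221 322.2741581783849 193.9955270402208 [[-0.006, -0.998, 0.069, 0.495], [-1.0, 0.005, -0.021, 0.13], [0.02, -0.069, -0.997, 1.147], [0.0, 0.0, 0.0, 1.0]] 0.00416796875
side 55.41615546393884 316.69256341351496 202.4819621812607 [[0.999, -0.032, 0.029, 0.531], [-0.043, -0.741, 0.67, -0.556], [-0.0, -0.671, -0.741, 0.859], [0.0, 0.0, 0.0, 1.0]] 0.00406640625
0.1
```

View pics/top0.png

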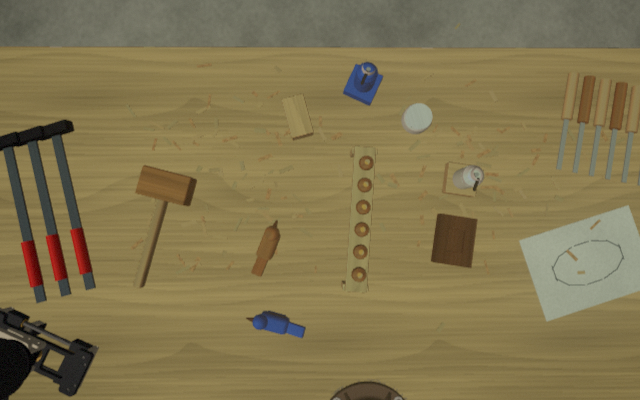

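View pics/side0.png

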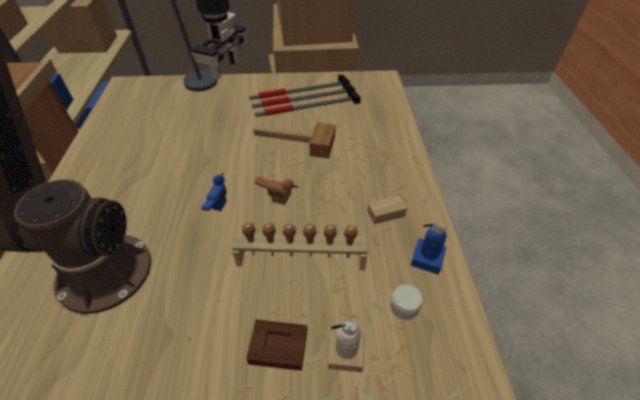

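The top view shows the brown bird at (266,248) with its beak at (276,223), the rack at (361,220), the plinth at (454,240), the metal can at (463,178) with its cap near (473,176), and blue look-alikes at (275,323) and (365,82). The side view agrees: bird (275,187), rack (300,245), plinth (278,343), cap (348,327).

```bash
python3 - <<'E'
from h import *
T=np.load('top0.npz');S=np.load('side0.npz')
boxes={'top':dict(bird=(245,215,290,282),rack=(338,142,384,298),plinth=(425,205,485,275),can=(438,155,490,202)),
'side':dict(bird=(248,168,305,205),rack=(225,215,375,260),plinth=(240,312,315,375),can=(322,312,372,374))}
for n,Z in(('top',T),('side',S)):
    P=Z['P']
    tb=P[300:380,180:240] if n=='top' else P[290:390,400:440]
    print(n,'table z',np.nanmedian(tb[...,2]),np.nanpercentile(tb[...,2],[5,95]))
    for k,(a,b,c,d) in boxes[n].items():
        Q=P[b:d,a:c].reshape(-1,3); Q=Q[np.isfinite(Q).all(1)]
        for lo,hi in dict(bird=[(.01,.12),(.055,.072),(.08,.12)],rack=[(.02,.17),(.12,.16)],plinth=[(.03,.042),(.015,.028)],can=[(.028,.04),(.118,.13),(.145,.165)])[k]:
            R=Q[(Q[:,2]>lo)&(Q[:,2]<hi)]
            if len(R)<5: print(k,lo,len(R));continue
            r=cv2.minAreaRect((R[:,:2]*1000).astype(np.float32))
            print(n,k,(lo,hi),len(R),'ctr',np.round(r[0],1),'size',np.round(r[1],1),'ang',round(r[2],1),'med',np.round(np.median(R,0),4),'z95',np.round(np.percentile(R[:,2],95),4))
def crop(Z,b,f,n):
    a,bb,c,d=b; cv2.imwrite(n,cv2.resize(Z['im'][bb:d,a:c,::-1],None,fx=f,fy=f,interpolation=cv2.INTER_CUBIC))
A=[(T,(240,205,300,285)),(T,(425,150,495,275)),(S,(240,160,310,210)),(S,(240,305,380,380))]
can=np.zeros((600,800,3),np.uint8)
for (Z,(a,b,c,d)),(x,y,f) in zip(A,[(0,0,4),(250,0,4),(0,330,3),(240,510-10,1)]):
    if f==1: continue
    q=cv2.resize(Z['im'][b:d,a:c,::-1],None,fx=f,fy=f,interpolation=cv2.INTER_CUBIC); q=q[:600-y,:800-x]; can[y:y+q.shape[0],x:x+q.shape[1]]=q
q=cv2.resize(S['im'][300:380,240:380,::-1],None,fx=1.9,fy=1.9); can[200:200+q.shape[0],534:534+q.shape[1]]=q
cv2.imwrite('pics/crop1.png',cv2.convertScaleAbs(can,alpha=1.6))
E
```

```text
top table z 0.0016177028270130123 [-0.00192243  0.0051351 ]
top bird (0.01, 0.12) 747 ctr [445.5 238.4] size [ 38.4 135.3] ang 68.6 med [0.4452 0.2394 0.0685] z95 0.0935
top bird (0.055, 0.072) 519 ctr [430.9 244.4] size [ 37.8 103.7] ang 68.6 med [0.4317 0.2464 0.0671] z95 0.0711
top bird (0.08, 0.12) 182 ctr [481.9 225.7] size [36.9 32.7] ang 17.1 med [0.4808 0.2236 0.0904] z95 0.0961
top rack (0.02, 0.17) 3223 ctr [512.8  18.9] size [ 60.1 340.3] ang 85.5 med [0.5095 0.0226 0.0809] z95 0.1395
top rack (0.12, 0.16) 896 ctr [511.4  19.3] size [ 32.7 281. ] ang 85.6 med [0.5022 0.0208 0.1368] z95 0.1417
top plinth (0.03, 0.042) 1511 ctr [ 458.5 -216.8] size [ 92.2 120.2] ang 81.0 med [ 0.4576 -0.2163  0.0368] z95 0.0403
top plinth (0.015, 0.028) 400 ctr [ 459.8 -204.7] size [ 67.5 118.7] ang 80.3 med [ 0.4596 -0.2163  0.0228] z95 0.0268
top can (0.028, 0.04) 451 ctr [ 608.7 -236.5] size [77.1 76.2] ang 80.9 med [ 0.5945 -0.2171  0.0344] z95 0.0379
top can (0.118, 0.13) 156 ctr [ 608.5 -236.3] size [39.4 42.1] ang 57.7 med [ 0.6088 -0.2311  0.1237] z95 0.1275
top can (0.145, 0.165) 34
[... 583 characters left out ...]
95 0.1369
side rack (0.12, 0.16) 790 ctr [512.   17.3] size [ 33.5 277.9] ang 86.0 med [0.5219 0.0121 0.134 ] z95 0.139
side plinth (0.03, 0.042) 1863 ctr [ 458.  -216.8] size [ 92.  120.6] ang 80.7 med [ 0.4591 -0.2213  0.0356] z95 0.0379
side plinth (0.015, 0.028) 539 ctr [ 457.1 -224.7] size [ 76.  119.8] ang 81.2 med [ 0.4575 -0.2192  0.022 ] z95 0.0266
side can (0.028, 0.04) 648 ctr [ 608.1 -238. ] size [75.6 75.5] ang 81.9 med [ 0.5994 -0.2574  0.0335] z95 0.0364
side can (0.118, 0.13) 185 ctr [ 604.3 -239.4] size [49.8 41.5] ang 27.5 med [ 0.6076 -0.2457  0.1229] z95 0.1264
side can (0.145, 0.165) 52 ctr [ 607.  -243.3] size [19.2 31.3] ang 82.3 med [ 0.6043 -0.2485  0.1503] z95 0.154
```

View pics/crop1.png

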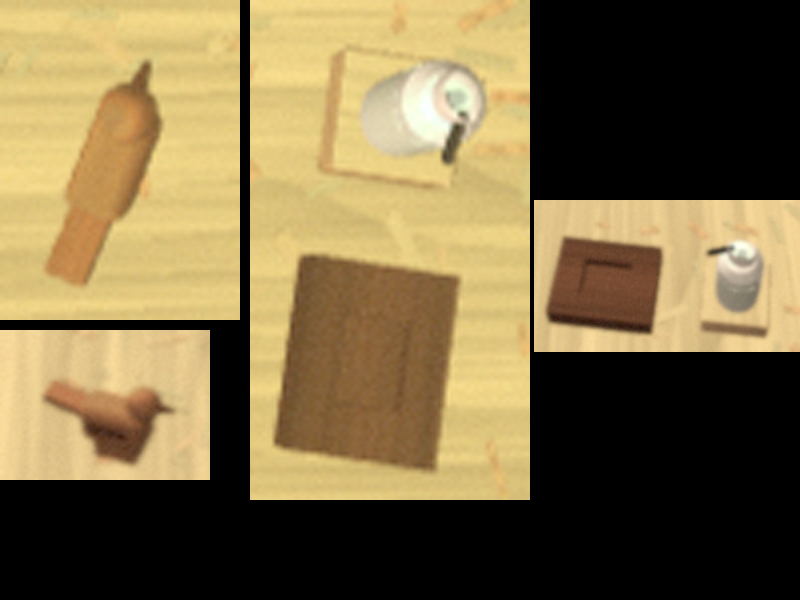

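```bash
cat >> h.py <<'E'
def down(a):  # tool down, finger line along world angle a (deg)
    a=np.radians(a); y=np.array([np.cos(a),np.sin(a),0]); z=np.array([0,0,-1.]); return np.stack([np.cross(y,z),y,z],1)
def proj(n,p):
    i=robot.camera_info(n); f=200/np.tan(np.radians(i['vfov'])/2); q=(i['view']@np.r_[p,1])[:3]; return np.round(q[:2]/q[2]*f+[i['cx'],i['cy']],1)
E
python3 - <<'E'
from h import *
c=np.array([.4583,-.2168]);
for n in('top','side'):
    print(n,'cap',proj(n,[.6084,-.237,.154]))
    P=np.load(n+'0.npz')['P'].reshape(-1,3); P=P[np.isfinite(P).all(1)]
    best=None
    a=np.radians(-9.0); R=np.array([[np.cos(a),-np.sin(a)],[np.sin(a),np.cos(a)]])
    L=(P[:,:2]-c)@R; m=(abs(L[:,0])<50)&(abs(L[:,1])<.035)&(abs(L[:,0])<.05)
    L=L[m];z=P[m,2]; print(np.histogram(z,bins=np.arange(.012,.05,.003)))
    r=L[z<.0285]; print('recess floor local pct',np.round(np.percentile(r,[0,3,50,97,100],axis=0)*1000,1).tolist(),np.round(np.array(cv2.minAreaRect((r*1000).astype(np.float32))[:2]),1))
    t=L[z>.033]; # hole in the top face
    for ax,o in((0,1),(1,0)):
        s=t[abs(t[:,o])<.012,ax]*1000; print('hole ax',ax,round(s[s<0].max(),1),round(s[s>0].min(),1))
print(robot.read_tcp_rot().round(2).tolist())
for nm,p in(('can',[.6084,-.237,.2]),('bird',[.4515,.2355,.15]),('pl',[.4583,-.2168,.2])):
    for a in (0,45,90,68.6,-111.4,81,-99):
        q=robot.ik(np.array(p),down(a)); print(nm,a,None if q is None else np.round(q,0))
E
```

```text
top cap [479.7 172.7]
(array([  0,   7,  66, 158,  93,  23,  35, 255, 426, 122,   2,   0]), array([0.012, 0.015, 0.018, 0.021, 0.024, 0.027, 0.03 , 0.033, 0.036,
       0.039, 0.042, 0.045, 0.048]))
recess floor local pct [[-26.7, -21.6], [-25.0, -20.5], [0.7, -3.0], [25.7, 14.5], [27.2, 16.0]] [[ 0.3 -2.8]
 [53.9 37.6]]
hole ax 0 -27.1 27.3
hole ax 1 -19.2 19.4
side cap [349.6 323.3]
(array([  0,   0, 116, 234,  48,  16,  38, 577, 398,  11,   0,   0]), array([0.012, 0.015, 0.018, 0.021, 0.024, 0.027, 0.03 , 0.033, 0.036,
       0.039, 0.042, 0.045, 0.048]))
recess floor local pct [[-27.8, -16.2], [-26.7, -14.3], [-1.8, 3.2], [23.4, 20.4], [25.2, 21.2]] [[-1.3  2.5]
 [37.3 52.8]]
hole ax 0 -27.0 26.7
hole ax 1 -19.7 19.5
[[0.91, -0.42, -0.0], [-0.42, -0.91, -0.0], [0.0, 0.0, -1.0]]
can 0 None
can 45 [  -4.   19.   -4.    0.  -66. -131.]
can 90 [ -4.  19.  -4.   0. -66. -86.]
can 68.6 [  -4.   19.   -4.    0.  -66. -107.]
can -111.4 [ -4.  19.  -4.   0. -66.  73.]
can 81 [ -4.  19.  -4.   0. -66. -95.]
can -99 [ -4.  19.  -4.   0. -66.  85.]
bird 0 [ 50.   9. -26.   0. -55. 130.]
bird 45 None
bird 90 [  50.    9.  -26.    0.  -55. -140.]
bird 68.6 [  50.    9.  -26.    0.  -55. -161.]
bird -111.4 [ 50.   9. -26.   0. -55.  19.]
bird 81 [  50.    9.  -26.    0.  -55. -149.]
bird -99 [ 50.   9. -26.   0. -55.  31.]
pl 0 None
pl 45 [  -3.    6.  -22.    0.  -62. -132.]
pl 90 [ -3.   6. -22.   0. -62. -87.]
pl 68.6 [  -3.    6.  -22.    0.  -62. -108.]
pl -111.4 [ -3.   6. -22.   0. -62.  72.]
pl 81 [ -3.   6. -22.   0. -62. -96.]
pl -99 [ -3.   6. -22.   0. -62.  84.]
```

```bash
python3 - <<'E'
from h import *
o=[]
for n,(u,v) in(('top',(474,176)),('side',(348,330))):
    Z=np.load(n+'0.npz'); q=cv2.resize(Z['im'][v-25:v+25,u-20:u+20,::-1],None,fx=10,fy=10,interpolation=cv2.INTER_CUBIC)
    th=np.linspace(0,6.28,24)
    for t in th:
        for r in (0,.016):
            p=(proj(n,[.6084+r*np.cos(t),-.237+r*np.sin(t),.154])-[u-20,v-25]+.5)*10
            cv2.circle(q,tuple(int(x) for x in p),1,(0,0,255),-1)
    o.append(q)
    P=Z['P'][v-25:v+25,u-20:u+20].reshape(-1,3); R=P[(P[:,2]>.149)]; print(n,len(R),R.mean(0).round(4),np.round(R.min(0),3),R.max(0).round(3))
cv2.imwrite('pics/cap.png',np.hstack(o))
E
```

```text
top 23 [ 0.6064 -0.2279  0.1521] [ 0.594 -0.247  0.149] [ 0.624 -0.222  0.159]
side 30 [ 0.6071 -0.247   0.1518] [ 0.593 -0.253  0.15 ] [ 0.623 -0.232  0.156]
```

View pics/cap.png

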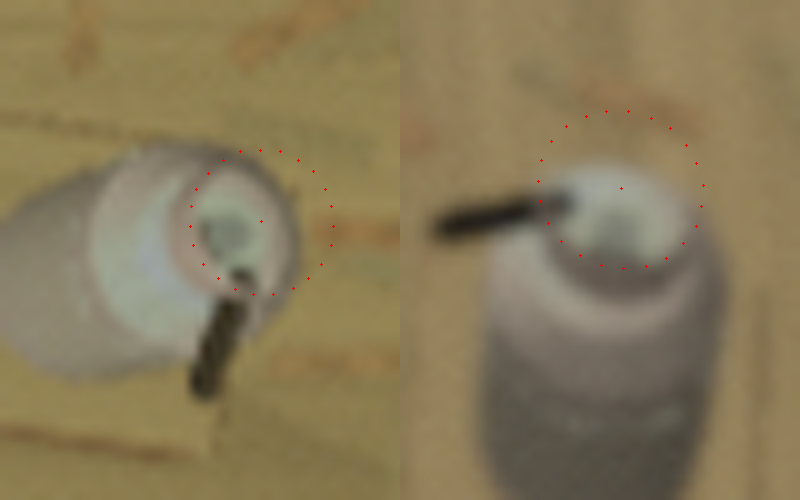

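```bash
cat >> h.py <<'E'
def ray(n,uv):
    i=robot.camera_info(n); f=200/np.tan(np.radians(i['vfov'])/2); M=np.linalg.inv(i['view'])
    return M[:3,3], M[:3,:3]@np.r_[(np.array(uv)-[i['cx'],i['cy']])/f,1]
def tri(a,b):
    (o,d),(p,e)=ray('top',a),ray('side',b); s=np.linalg.lstsq(np.stack([d,-e],1),p-o,rcond=None)[0]; A,B=o+s[0]*d,p+s[1]*e; return (A+B)/2,np.linalg.norm(A-B)
E
python3 - <<'E'
from h import *
# disc edges: crop px -> image px
T=lambda x,y:(454+x/10-.5,151+y/10-.5); S=lambda x,y:(328+(x-400)/10-.5,305+y/10-.5)
print(tri(T(235,228),S(617,217)))
# cross-check with known corner: holder top corner nearest(-x,-y) etc & plinth corners (crop1)
t=lambda x,y:(425+(x-250)/4-.5,150+y/4-.5); s=lambda x,y:(240+(x-534)/1.9-.5,300+(y-200)/1.9-.5)
for a,b in(((458,277),(661,246)),((301,256),(562,239)),((436,468),(652,318))): pass
for u,v in (((458,277),(652,318)),((301,256),(661,246)),((276,446),(562,239)),((436,468),(549,308))):print(tri(t(*u),s(*v)))
E
```

```text
(array([ 0.60869188, -0.23628271,  0.13946929]), np.float64(7.779495102091255e-05))
(array([ 0.51026876, -0.26652021,  0.04360129]), np.float64(0.0027989002020312828))
(array([ 0.52301695, -0.17595813,  0.02639128]), np.float64(0.0009155460359335661))
(array([ 0.40471146, -0.15941358,  0.02136184]), np.float64(0.00342866263591476))
(array([ 0.39562968, -0.25016495,  0.04213275]), np.float64(0.0029665944566020196))
```

The crop shows the cap disc at about (477,173.3) in the top view and (349,326) in the side view. Together they triangulate to x = 0.609, y = -0.236, matching the holder's centre. Height is less certain, so I'll find it by force.

```bash
python3 - <<'E'
from h import *
p=np.array([.6086,-.2367,0]); R=down(-99)
robot.servo_line(robot.read_position()+[0,0,.07],speed=.2)
robot.move_gripper(0)
robot.goto(p+[0,0,.24],R)
robot.servo_line(p+[0,0,.165],speed=.15)
robot.dwell(.2); f0=robot.read_force()[2]; print('t',robot.read_t(),'f0',f0)
for z in np.arange(.163,.134,-.002):
    robot.servo_line(p+[0,0,z],speed=.03); f=robot.read_force()-[0,0,f0]; print(round(z,3),robot.read_position()[2].round(4),f.round(2))
    if f[2]>9: break
robot.dwell(.3); im,_=robot.grab_frame('side'); cv2.imwrite('pics/press.png',cv2.resize(im[270:380,260:420,::-1],None,fx=4,fy=4))
print(robot.read_force(),robot.read_t())
E
```

```text
t 6.0583 f0 -0.14726262610897675
0.163 0.1631 [0.39 0.23 0.58]
0.161 0.1608 [-0.11 -0.01  0.76]
0.159 0.1588 [-0.    0.51 -0.88]
0.157 0.1568 [-0.03 -0.43 -0.76]
0.155 0.1548 [-0.98  0.23  0.61]
0.153 0.1532 [0.07 0.68 1.98]
0.151 0.1512 [ 0.09 -0.79  4.05]
0.149 0.1491 [ 0.63 -0.48  2.99]
0.147 0.1472 [ 1.01 -0.08  5.2 ]
0.145 0.1463 [-1.95  0.69 10.82]
[-2.03052884  1.44084685  9.76107947] 8.9083
```

```bash
python3 - <<'E'
from h import *
p=np.array([.6086,-.2367,0])
robot.servo_line(p+[0,0,.17],speed=.05)
robot.servo_line(p+[0,0,.29],speed=.25)
b=np.array([.4515,.2355,0]); R=down(-111.4)
robot.goto(b+[0,0,.27],R); robot.move_gripper(1.0)
robot.servo_line(b+[0,0,.13],speed=.15)
robot.dwell(.1); print(robot.read_position(),robot.read_t())
im,_=robot.grab_frame('side'); im2,_=robot.grab_frame('top')
f=lambda q:cv2.resize(q,(400,400),interpolation=cv2.INTER_CUBIC)
cv2.imwrite('pics/pre.png',cv2.convertScaleAbs(np.hstack([f(im[120:240,220:340,::-1]),f(im[270:380,240:350+20,::-1])]),alpha=1.5))
E
```

```text
[0.45195319 0.23594702 0.13093318] 14.625
```

View pics/pre.png

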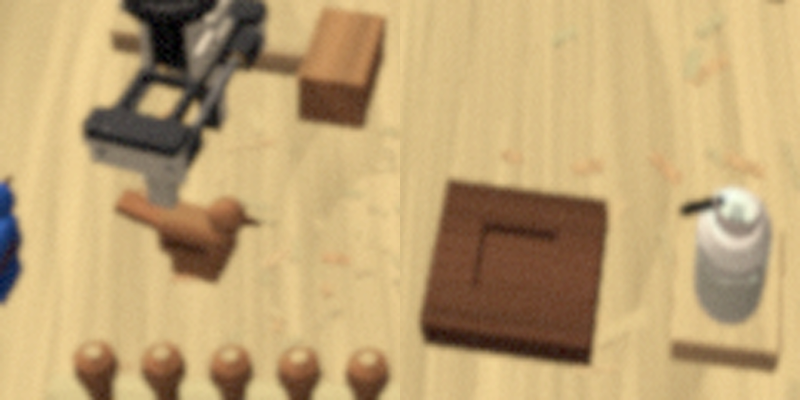

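The left crop shows the open gripper above the bird, with the near finger at about crop (165,180) just behind the body. On the right the cap is back up (735,200) and the plinth is clear. I'll descend and grip now.

```bash
python3 - <<'E'
from h import *
b=np.array([.4515,.2355,0])
robot.servo_line(b+[0,0,.06],speed=.12); print(robot.read_force().round(1))
robot.servo_line(b+[0,0,.035],speed=.06); robot.dwell(.2); print(robot.read_force().round(1),robot.read_position().round(4))
robot.move_gripper(0); print(robot.read_grip_width()*88,robot.read_finger_force(),robot.read_force().round(1))
robot.servo_line(b+[0,0,.26],speed=.15); robot.dwell(.3)
print(robot.read_position().round(4),robot.read_force().round(2),robot.read_grip_width()*88,robot.read_t())
im,d,P=cloud('side'); np.savez('s1.npz',im=im,P=P); x,y=proj('side',[.4515,.2355,.24]).astype(int); print(x,y)
cv2.imwrite('pics/lift.png',cv2.convertScaleAbs(cv2.resize(im[y-50:y+70,x-80:x+80,::-1],None,fx=4.5,fy=4.5,interpolation=cv2.INTER_CUBIC),alpha=1.5))
E
```

```text
[-0.2  0.4  0.3]
[-0.   0.1 -0.2] [0.4517 0.2357 0.0353]
38.030814389856516 29.98296082019806 [-0.2  0.3  0.1]
[0.4515 0.2354 0.2597] [-0.39  0.27 -2.2 ] 38.046702443273745 19.0167
273 137
```

View pics/lift.png

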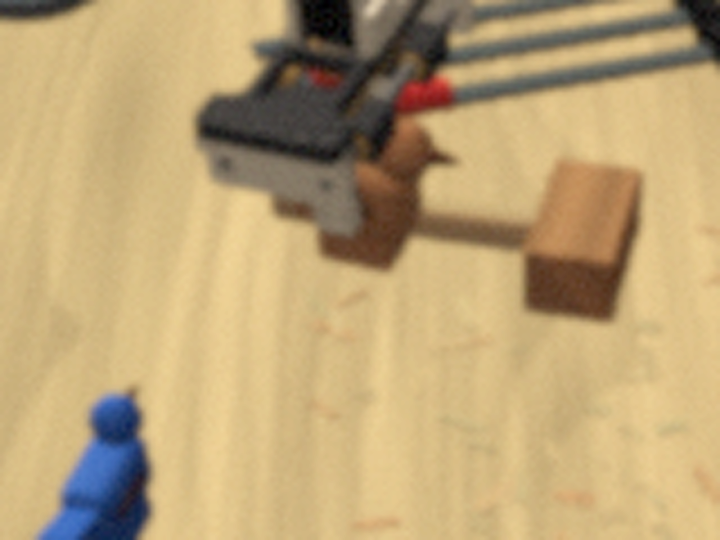

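The bird is held, with its foot's lower edge running from crop (322,255) to (388,268). I'll check the bird's offset in the hand from the depth.

```bash
cat >> h.py <<'E'
def local(P,tcp,yaw):
    a=np.radians(yaw); L=(P.reshape(-1,3)-tcp+[0,0,.035]); L=L[np.isfinite(L).all(1)]; c,s=np.cos(a),np.sin(a)
    return np.c_[L[:,:2]@np.array([[c,-s],[s,c]]),L[:,2]]*1000
def report(P,tcp,yaw):
    L=local(P,tcp,yaw)
    k=(abs(L[:,0])<90)&(abs(L[:,1])<28)
    for nm,lo,hi in(('foot',3,18),('under',-15,3),('body',28,60),('head',78,100)):
        q=L[k&(L[:,2]>lo)&(L[:,2]<hi)]
        if len(q)>8: print(nm,len(q),np.percentile(q,[0,5,50,95,100],axis=0).round(1).tolist())
    f=L[k&(L[:,2]>5)&(L[:,2]<18)&(abs(L[:,0])<18)]
    if len(f)>8: print('foot face slope deg',np.degrees(np.polyfit(f[:,0],f[:,1],1)[0]).round(1))
E
python3 - <<'E'
from h import *
P=np.load('s1.npz')['P']; report(P,robot.read_position(),-21.4)
print(robot.ik(np.array([.455,.02,.27]),down(-105)))
for a in np.linspace(0,1,6): print((robot.ik(np.array([.4515+.007*a,.2355-.4523*a,.28]),down(-111.4+12.4*a))).round(0))
E
```

```text
foot 87 [[-23.2, -17.5, 3.1], [-19.8, -16.3, 3.5], [4.7, -14.0, 10.4], [21.6, 2.1, 17.5], [22.5, 14.3, 17.9]]
under 22 [[-20.9, -17.1, -0.6], [-18.2, -15.4, -0.5], [0.8, -13.5, 1.1], [20.8, 7.8, 2.7], [21.3, 15.3, 3.0]]
body 157 [[-30.7, -27.7, 28.3], [-23.2, -21.3, 30.0], [24.8, -17.0, 43.1], [34.8, 3.5, 57.8], [35.3, 14.3, 59.4]]
head 109 [[2.1, -25.9, 78.1], [8.1, -16.2, 78.7], [37.1, -4.9, 86.4], [51.3, 23.5, 94.8], [59.5, 25.0, 98.8]]
foot face slope deg 3.1
[ 27.42294008  -2.37645656 -21.49520984   0.         -70.88124673
  47.57705992]
[ 50.   3. -15.   0. -72.  19.]
[ 42.  -1. -18.   0. -72.  30.]
[ 32.  -2. -20.   0. -72.  42.]
[ 20.  -3. -20.   0. -72.  56.]
[  8.  -1. -19.   0. -72.  70.]
[ -3.   3. -15.   0. -72.  84.]
```

The bird sits true in the hand: foot x from -23 to 22.5, underside at about 0. Next is the carry over the rack, with a check before coming down.

```bash
python3 - <<'E'
from h import *
c=np.array([.4583,-.2168,0]); R=down(-99.)
robot.servo_line(robot.read_position()+[0,0,.025],speed=.15)
robot.servo_line(c+[0,0,.285],ori=R,speed=.15)
robot.servo_line(c+[0,0,.12],speed=.12)
robot.servo_line(c+[0,0,.085],speed=.05); robot.dwell(.5)
tcp=robot.read_position(); print(tcp.round(4),robot.read_tcp_rot()[:,1].round(3),robot.read_grip_width()*88,robot.read_force().round(2),robot.read_t())
im,d,P=cloud('side'); report(P,tcp,-9.)
q=P[305:385,235:330].reshape(-1,3); q=q[(q[:,2]>.033)&(q[:,2]<.04)]; print(cv2.minAreaRect((q[:,:2]*1000).astype(np.float32)))
cv2.imwrite('pics/hov.png',cv2.convertScaleAbs(cv2.resize(im[240:390,200:400,::-1],None,fx=4,fy=4,interpolation=cv2.INTER_CUBIC),alpha=1.5))
E
```

```text
[ 0.4583 -0.2168  0.0851] [-0.156 -0.988  0.   ] 37.756955816322574 [ 0.02  0.74 -1.99] 25.425
under 235 [[16.9, -27.7, -15.0], [28.4, -25.1, -14.9], [43.7, -1.3, -13.8], [57.7, 23.7, -11.9], [59.8, 27.8, 2.8]]
body 25 [[-62.4, -15.9, 31.2], [-59.7, -15.5, 31.6], [32.7, -11.5, 44.7], [34.5, -4.6, 59.7], [34.8, -3.9, 59.9]]
head 138 [[18.8, -15.4, 78.2], [29.0, -12.3, 79.1], [38.8, -1.3, 88.3], [54.6, 10.5, 94.3], [61.9, 15.2, 95.4]]
((523.7772216796875, -226.44900512695312), (90.20780944824219, 96.23959350585938), 86.2626953125)
```

View pics/hov.png

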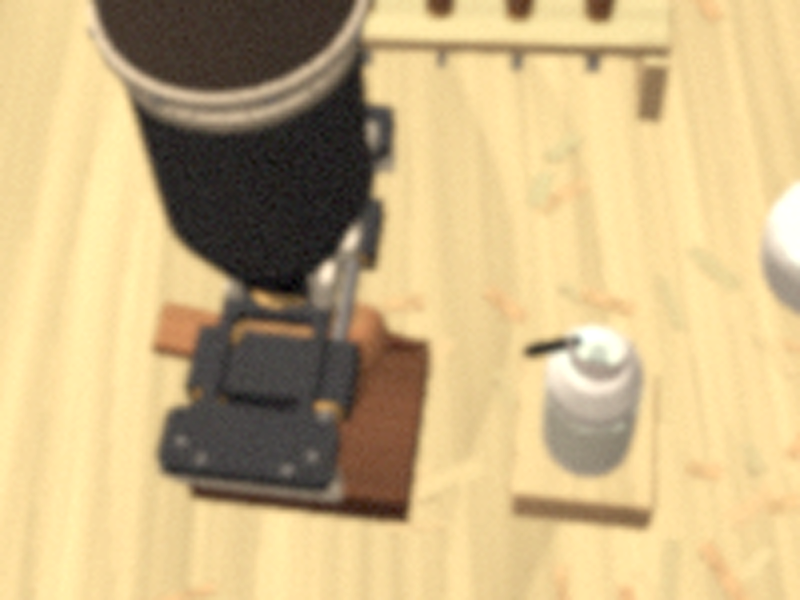

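The picture shows the bird held above the plinth, head at about (370,335) and tail at (175,325), clear of the can. I'll lower it the last 2 mm and hand in.

```bash
python3 - <<'E'
from h import *
robot.servo_line(np.array([.4583,-.2168,.083]),speed=.01); robot.dwell(1)
print(robot.read_position().round(4),robot.read_force().round(2),robot.read_grip_width()*88,abs(robot.read_qvel()).max(),robot.read_t())
print(robot.job_done())
E
```

```text
[ 0.4583 -0.2168  0.083 ] [-0.82  0.4  -1.3 ] 38.06265609968767 0.09925374714068219 26.825
the job is handed in; nothing more can be done
None
```

I pressed the nozzle cap fully down and it sprang back; then I carried the bird over the rack and handed in at 26.8 s with it held still about 12 mm above the recess, lined up by the arm's position because the gripper hid the foot from the camera at the end.

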